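# Change over two ball valves on the demonstration counter

### The job

Change the demonstration line over without cutting the flow: with a fingertip, gently push the small ball valve's lever round until it is fully open (lever in line with its pipe), and only then push the large ball valve's lever round until it is fully shut (lever square across its pipe), leaving the small one open. Only push: do not pinch the levers, and do not lift or shift the loose stock on the counter or turn the handwheel valve.

Things in the scene. Friction and masses are not known exactly. Their poses are not given: they have to be found in the camera images.
- large: the large brass ball valve in a steel pipe, screwed to a plywood board 200 x 90 x 18 mm that is fixed to the counter. Origin: underside of the board, at the counter top, straight under the valve's pivot. Its x axis runs along the pipe, y across it to the left, z up. The pipe's top is 73 mm above the counter.
- large_pivot (a point): the pivot of the large valve's lever: on the upright turning axis, at the lever's mid-height, 106 mm above the counter; axes as large
- large_tip (a point): the free end of the large valve's lever, at mid-height. The lever is a straight arm, 130 mm from pivot to end; its black sleeve is 22 mm wide, 16 mm thick (upright), and covers the outer 88 mm. Nothing of the valve is higher than 15 mm above the lever's mid-height.
- large_lever (a joint): angle of the large valve's lever, rad: 0 = fully open, lever in line with the pipe, pointing along -x of large (towards the robot); 1.571 = fully shut, lever square across the pipe, pointing along +y of large. It grows as the lever turns clockwise seen from above. Solid stops at both ends. It stays where it is left; turning it takes about 4 N at 80 mm from the pivot.
- small: the small brass ball valve in a steel pipe, screwed to a plywood board 160 x 75 x 18 mm that is fixed to the counter. Origin: underside of the board, at the counter top, straight under the valve's pivot. Its x axis runs along the pipe, y across it to the left, z up. The pipe's top is 57 mm above the counter.
- small_pivot (a point): the pivot of the small valve's lever: on the upright turning axis, at the lever's mid-height, 86 mm above the counter; axes as small
- small_tip (a point): the free end of the small valve's lever, at mid-height. The lever is a straight arm, 95 mm from pivot to end; its black sleeve is 16 mm wide, 16 mm thick (upright), and covers the outer 65 mm. Nothing of the valve is higher than 15 mm above the lever's mid-height.
- small_lever (a joint): angle of the small valve's lever, rad: 0 = fully open, lever in line with the pipe, pointing along -x of small (towards the robot); 1.571 = fully shut, lever square across the pipe, pointing along +y of small. It grows as the lever turns clockwise seen from above. Solid stops at both ends. It stays where it is left; turning it takes about 2.5 N at 80 mm from the pivot.
- wheel_rim (a point): the end of one spoke, on the rim of the grey handwheel (77 mm across, 117 mm above the counter at its top) of the gate valve behind the two ball valves; it is to be left alone and turns easily
- nipple: loose steel pipe nipple, 27 mm across, 60 mm tall, standing between the ball valves; origin at its foot
- bushing: loose dark steel bushing, 40 mm across, 22 mm high, between the ball valves; origin at its underside
- bolt: loose hex bolt standing on its head, 58 mm tall, head 30 mm across flats, nearest the robot; origin under the head
- carton_a: loose white carton 55 x 100 x 60 mm, at the back on the left; origin at its underside
- carton_b: loose brown carton 55 x 80 x 45 mm, at the back on the right; origin at its underside
- hitch_pin: loose steel hitch pin 180 mm long with a red loop handle, lying on the counter far left, under 25 mm high; origin at the middle of its shank, at the counter top

How it is judged:
On the way, in this order (a step that is already met when the one before it is completed fails the run):
1. the small valve is fully open while the large one is still open (value of joint small_lever below 0.12 rad and value of joint large_lever below 0.9 rad), for 0.2 s.
2. the large valve is fully shut, the small one still open (value of joint large_lever above 1.45 rad and value of joint small_lever below 0.12 rad), for 0.2 s.
At the end, for the whole second after the job is handed in: The small valve's lever is within 0.12 rad (7 degrees) of fully open and the large valve's lever within 0.12 rad of fully shut, both at rest; every loose thing is within 20 mm of where it stood and the handwheel has not turned (rim within 12 mm) (all of step 2 and value of joint small_lever above -0.1 rad and velocity of joint small_lever between -0.05 and 0.05 rad/s and velocity of joint large_lever between -0.05 and 0.05 rad/s and distance of each of nipple, bushing, bolt, carton_a, carton_b, hitch_pin from where it was at the start of the episode below 0.02 m and distance of wheel_rim from where it was at the start of the episode below 0.012 m); the robot touches nothing.
It fails at once if the large valve is being shut (past 0.9 rad) while the small one is not yet open (above 0.2 rad): the flow is cut (value of joint large_lever above 0.9 rad and value of joint small_lever above 0.2 rad).
It fails at once if a loose thing is lifted or shifted by more than 20 mm, or the bolt or nipple tips over (distance of any of nipple, bushing, bolt, carton_a, carton_b, hitch_pin from where it was at the start of the episode above 0.02 m or angle between any of nipple, bolt's own z axis and vertical above 0.5 rad).
It fails at once if the handwheel is turned (rim moved more than 12 mm) (distance of wheel_rim from where it was at the start of the episode above 0.012 m).
It fails at once if a lever is pinched or forced (more than 35 N from the fingers) (contact force between the fingers and small_lever above 35 N or contact force between the fingers and large_lever above 35 N).
It also fails if it takes over 51 s, if anything falls off the work surface, if the arm or the gripper's body presses on something with over 40 N, if the wrist force passes 120 N, or if a joint passes its speed limit or range.

### The arm

A 7-joint arm with a two-finger parallel gripper is mounted at the origin on the work surface. World frame = base frame: x ahead of the robot, y to its left, z up, the work surface at z = 0. Lengths are in m, angles in rad, forces in N, time in s.
With the tool pointing down it reaches from about 0.4 to 0.85 m from the base axis. Payload 4.4 kg.
Tool frame: the origin (TCP) lies between the finger pads; the fingertips stand 19 mm ahead of it and the grasp point (between the pads) is the TCP; z points along the fingers, y is the direction in which the jaws open and shut (so a half turn about z gives the same grasp; the last joint's range is limited). The gripper opens to 94 mm and grips with 3 to 60 N. Pads are 16 mm wide; open, the fingers measure 119 mm over their backs; the gripper's body (75 mm by 177 mm) begins 78 mm behind the grasp point.
Start: joints at [-1.335, 0.628, 0.038, 1.517, -0.027, 0.996, -0.02], TCP at [0.193, 0.621, 0.224] pointing down, gripper open.
Joint ranges: [-3.06, 3.06], [-0.37, 2.12], [-1.25, 1.32], [0.18, 2.47], [-1.1, 4.24], [0.23, 1.98], [-2.94, 2.94]. Speed limits (rad/s): [2.57, 2.57, 3.14, 3.14, 3.14, 3.14, 3.14].

### API

Orientations are given as a unit quaternion [w, x, y, z].
In Python, from rig import arm gives the robot as it stands. Calls block until the motion is done:
- arm.reach(position, orientation): joint-space move of the TCP to a pose.
- arm.move_straight(position, orientation=None, feed=0.15, f_stop=None): straight line of the TCP; orientation=None keeps the orientation; feed is the mean speed in m/s. With f_stop (N) it stops when the force on the tool has changed by that much, and returns True; else False.
- arm.movej(angles): joint-space move.
- arm.release() and arm.grasp(grasp_force=None): open the fingers fully, or close them until they stop; grasp_force is the grip in N (None keeps the last).
- arm.dwell(seconds).
- arm.ik(position, orientation): joint angles nearest the present ones, or None.
- arm.grab_frame(name): name is "scene" or "top"; returns a dict with "pixels" (400x640x3 uint8, blue, green, red), "fovy" (degrees; the focal length in pixels is half the picture's height over the tangent of half this angle, whatever the lens; pixels are square), "cx", "cy" (the principal point, pixels), "k1" (the pictures are not rectified: a ray, as slopes to the right and down, at radius r is drawn at 1 + k1 r^2 times it, then the intrinsics apply), "rvec" (rotation vector, rad) and "tvec" (3), from world to camera coordinates, as OpenCV has them. Camera axes: x right, y down, z forward; pixel columns grow to the right and rows downward; lengths in m; the calibration is good to about 2 mm. A picture is of the moment at which its call begins. There is no depth.
A pose or a line that the arm cannot do raises arm.PlanningError and nothing moves.
- arm.close_job(): hands the job in, once; it reports no verdict.
Readings, each from a call of its own:
- arm.read_time(): time.
- arm.read_joints(): joint angles.
- arm.read_qvel(): joint speeds.
- arm.read_tau(): joint torques, N m.
- arm.read_tool_pos(): TCP position.
- arm.read_orientation(): TCP orientation.
- arm.read_force(): force on the tool from outside, world axes, zero at the start.
- arm.read_wrist_torque(): the same for the moment, N m.
- arm.read_grip_width(): finger opening in m.
Only numpy, scipy, OpenCV 4.12 (cv2) and the standard library are available. Lean on these libraries where they do the work, as an engineer would, in place of code of your own. Each camera call takes 0.05 s, during which the arm holds its last target.

## Working session

There is one attempt and no reset: what is moved stays moved. The work goes in short steps, each a Python script; the robot and the scene stay as the last script left them, time stands still between calls to the robot, and variables do not carry over. Pictures are saved under pics/ and viewed, and the job is handed in when it is done.

```bash
ls; mkdir -p pics; python3 - <<'E'
from rig import arm
import cv2
for n in ("scene","top"):
    f=arm.grab_frame(n); cv2.imwrite(f"pics/{n}0.png",f["pixels"])
    print(n,{k:v for k,v in f.items() if k!="pixels"})
print(arm.read_time(),arm.read_tool_pos(),arm.read_orientation())
E
```

```text
pics
scene {'fovy': 51.53885736269663, 'cx': 315.86737669689586, 'cy': 197.44947429655195, 'k1': 0.03625652555376785, 'rvec': array([ 2.16016907,  0.86883126, -0.41868306]), 'tvec': array([-0.44910637, -0.14310541,  1.41548994])}
top {'fovy': 42.960584373832226, 'cx': 321.88500483048335, 'cy': 204.77639050521702, 'k1': -0.1581155231078953, 'rvec': array([ 2.1048781 , -2.1290924 ,  0.20074281]), 'tvec': array([0.06594775, 0.58488648, 1.52833562])}
0.1 [0.1930118  0.62011884 0.22367304] [-1.20609121e-04  1.50326019e-01  9.88636141e-01 -8.08198924e-04]
```

View pics/scene0.png

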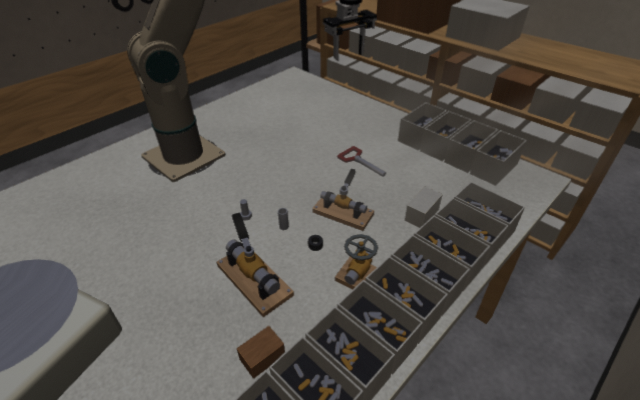

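View pics/top0.png

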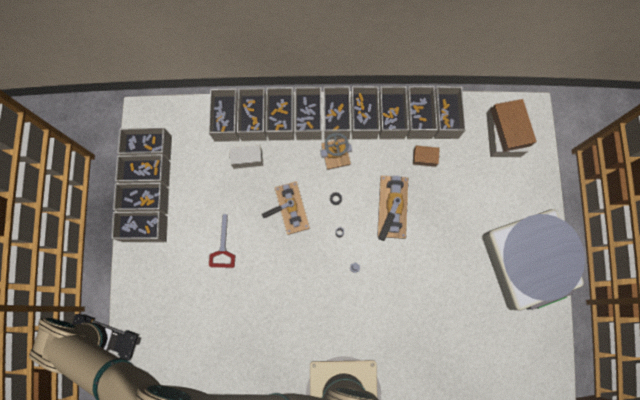

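The top view has +x up and +y left. The small valve is near (290,205) with its lever tip near (264,215). The large valve is near (394,205) with its tip near (384,238). The nipple is at (340,232), the bushing at (336,198), the bolt at (355,267) and the pin at (223,240). I'll zoom in and measure.

```bash
python3 - <<'E'
import cv2
t=cv2.imread("pics/top0.png"); s=cv2.imread("pics/scene0.png")
cv2.imwrite("pics/topz.png",cv2.resize(t[140:290,230:430],None,fx=4,fy=4,interpolation=cv2.INTER_CUBIC))
cv2.imwrite("pics/scz.png",cv2.resize(s[160:310,205:405],None,fx=4,fy=4,interpolation=cv2.INTER_CUBIC))
E
```

```text
(no output)
```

View pics/topz.png

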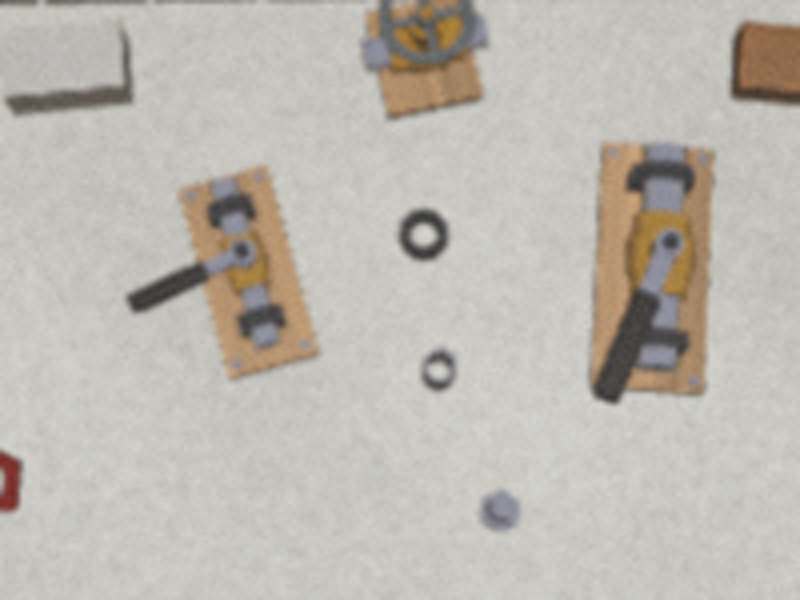

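View pics/scz.png

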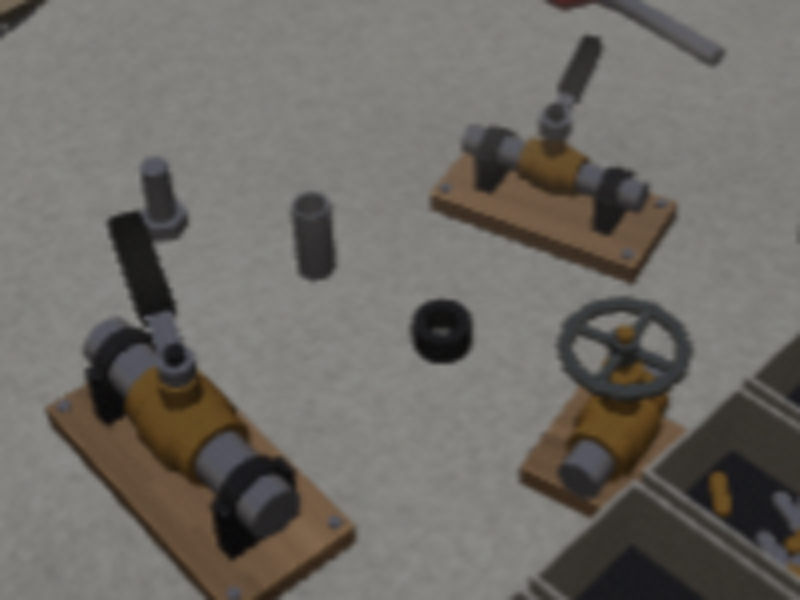

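```bash
cat > h.py <<'E'
import numpy as np, cv2
def cam(f):
    fy=200/np.tan(np.radians(f["fovy"])/2)
    K=np.array([[fy,0,f["cx"]],[0,fy,f["cy"]],[0,0,1]]); d=np.array([f["k1"],0,0,0.])
    return K,d,cv2.Rodrigues(f["rvec"])[0],f["tvec"]
def ray(f,p):
    K,d,R,t=cam(f)
    u=cv2.undistortPointsIter(np.array([[p]],float),K,d,None,None,(3,100,1e-12))[0,0]
    v=R.T@np.array([u[0],u[1],1]); return -R.T@t, v/np.linalg.norm(v)
def onplane(f,p,z):
    o,v=ray(f,p); return o+v*(z-o[2])/v[2]
def tri(f,p,g,q):
    o1,a=ray(f,p); o2,b=ray(g,q)
    s=np.linalg.lstsq(np.c_[a,-b],o2-o1,rcond=None)[0]
    x,y=o1+s[0]*a,o2+s[1]*b
    return (x+y)/2,np.linalg.norm(x-y)
def project(f,X):
    K,d,R,t=cam(f); return cv2.projectPoints(np.array(X,float).reshape(-1,3),f["rvec"],t,K,d)[0][:,0]
E
cat > meas.py <<'E'
import numpy as np,cv2
from h import *
def board(t,roi):
    x0,y0,x1,y1=roi; im=cv2.resize(t["pixels"][y0:y1,x0:x1],None,fx=4,fy=4,interpolation=cv2.INTER_CUBIC)
    hsv=cv2.cvtColor(im,cv2.COLOR_BGR2HSV)
    m=cv2.inRange(hsv,(5,60,70),(25,255,255))
    c=max(cv2.findContours(m,cv2.RETR_EXTERNAL,cv2.CHAIN_APPROX_NONE)[0],key=cv2.contourArea)
    W=np.array([onplane(t,((p[0]+.5)/4-.5+x0,(p[1]+.5)/4-.5+y0),.018)[:2] for p in c[:,0]],np.float32)
    return cv2.minAreaRect(W)
def sleeve(t,roi,z,thr=62):
    x0,y0,x1,y1=roi; im=cv2.resize(t["pixels"][y0:y1,x0:x1],None,fx=4,fy=4,interpolation=cv2.INTER_CUBIC)
    m=(im.max(2)<thr).astype(np.uint8)
    c=[k for k in cv2.findContours(m,cv2.RETR_EXTERNAL,cv2.CHAIN_APPROX_NONE)[0] if cv2.contourArea(k)>100]
    out=[]
    for k in c:
        W=np.array([onplane(t,((p[0]+.5)/4-.5+x0,(p[1]+.5)/4-.5+y0),z)[:2] for p in k[:,0]],np.float32)
        r=cv2.minAreaRect(W); out.append((np.round(r[0],4),np.round(r[1],4),round(r[2],1),np.round(cv2.boxPoints(r),4).tolist()))
    return out
E
python3 - <<'E'
from rig import arm
from meas import *
t=arm.grab_frame("top"); s=arm.grab_frame("scene")
P=lambda X,Y,ox=230,oy=140:((X+.5)/4-.5+ox,(Y+.5)/4-.5+oy)
S=lambda X,Y:P(X,Y,205,160)
for n,r in (("small",(270,175,315,238)),("large",(374,172,415,242))):
    b=board(t,r); print(n,b, cv2.boxPoints(b).round(4).tolist())
for n,r,z in (("small",(258,195,290,222),.094),("large",(374,210,400,243),.114)):
    print(n,sleeve(t,r,z))
for n,p,q,z in (("spiv",P(241,251),S(556,117),.1),("lpiv",P(671,241),S(175,354),.12),
  ("stip",P(137,302),S(591,40),.094),("ltip",P(605,398),S(126,216),.114),
  ("nipple",P(440,368),S(312,203),.06),("bush",P(424,235),S(442,325),.022),("bolt",P(500,510),S(154,165),.058),("wheel",P(425,20),S(624,348),.117)):
    print(n,onplane(t,p,z).round(4),onplane(s,q,z).round(4),*tri(t,p,s,q))
E
```

```text
small ((0.5858047604560852, 0.1564757525920868), (0.16045525670051575, 0.07362569868564606), 15.221817970275879) [[0.49869999289512634, 0.17090000212192535], [0.5181000232696533, 0.09989999979734421], [0.6729000210762024, 0.1420000046491623], [0.6535999774932861, 0.21310000121593475]]
large ((0.585488498210907, -0.16725443303585052), (0.08985518664121628, 0.19965097308158875), 85.26741790771484) [[0.4823000133037567, -0.2037999927997589], [0.6812999844551086, -0.22030000388622284], [0.6887000203132629, -0.1307000070810318], [0.48969998955726624, -0.11420000344514847]]
small []
large []
spiv [0.5858 0.1563 0.1   ] [0.5908 0.1474 0.1   ] [0.58612273 0.15552083 0.09274131] 0.0033518062178518352
lpiv [ 0.5855 -0.1682  0.12  ] [ 0.5866 -0.1713  0.12  ] [ 0.58541476 -0.16939506  0.11781705] 0.0021273893601594465
stip [0.5484 0.2359 0.094 ] [0.548  0.2338 0.094 ] [0.54789917 0.23532828 0.09332746] 0.0018025412475351217
ltip [ 0.4683 -0.1152  0.114 ] [ 0.4701 -0.1177  0.114 ] [ 0.46824346 -0.11596305  0.11167398] 0.001184225012040134
nipple [0.5    0.0055 0.06  ] [0.4999 0.0052 0.06  ] [0.49994146 0.00533576 0.05997606] 0.00030816655769758556
bush [0.6129 0.0152 0.022 ] [0.6157 0.0104 0.022 ] [0.6131873  0.01431005 0.01732937] 0.002075033196179313
bolt [ 0.3903 -0.0386  0.058 ] [ 0.3897 -0.0423  0.058 ] [ 0.38945468 -0.04013046  0.05675145] 0.0034819136715132327
wheel [0.762  0.0139 0.117 ] [0.7653 0.0069 0.117 ] [0.76286543 0.01263455 0.11098731] 0.0030315493494271753
```

Board sizes come out at 160×74 and 200×90 mm, which matches the given sizes. The board centres coincide with the pivots. That puts small at (0.586, 0.156), yaw 15.2°, lever about 1.39 rad, and large at (0.5855, -0.168), yaw -4.7°, lever about 0.34 rad. Next I'll check reachability along both arcs.

```bash
cat > plan.py <<'E'
import numpy as np
V=dict(small=dict(p=np.array([.586,.1562]),yaw=np.radians(15.2),r=.066,z=.095,off=.0165,side=-1),
       large=dict(p=np.array([.5854,-.1680]),yaw=np.radians(-4.7),r=.100,z=.113,off=.0195,side=+1))
def pose(n,th,extra=0.,z=None,flip=0):
    """finger pose beside the lever at joint angle th; extra = gap from contact"""
    v=V[n]; d=v["yaw"]+np.pi-th
    u=np.array([np.cos(d),np.sin(d)]); nrm=v["side"]*np.array([-u[1],u[0]])
    p=v["p"]+v["r"]*u+(v["off"]+extra)*nrm
    a=(d+flip*np.pi+np.pi/2)/2
    return np.array([*p,v["z"] if z is None else z]),np.array([0,np.cos(a),np.sin(a),0])
E
python3 - <<'E'
from rig import arm
from plan import *
for n,ths in (("small",[1.39,.7,0,-.1]),("large",[.34,1,1.57,1.67])):
  for fl in (0,1):
    for th in ths:
      p,q=pose(n,th,0,flip=fl); j=arm.ik(p,q); print(n,fl,th,p.round(3),None if j is None else np.round(j,2))
p,q=pose("small",1.39,.03);print(p);p,q=pose("large",.34,.03);print(p)
E
```

```text
small 0 1.39 [0.572 0.223 0.095] [-0.32  0.74 -0.15  1.73  0.16  0.68  1.46]
small 0 0.7 [0.533 0.199 0.095] [-0.19  0.71 -0.33  1.85  0.36  0.64  1.96]
small 0 0 [0.518 0.155 0.095] [-0.02  0.71 -0.5   1.93  0.55  0.65  2.54]
small 0 -0.1 [0.518 0.148 0.095] [ 0.01  0.71 -0.53  1.93  0.57  0.65  2.63]
small 1 1.39 [0.572 0.223 0.095] [-0.75  0.81  0.56  1.74 -0.59  0.76 -1.01]
small 1 0.7 [0.533 0.199 0.095] [-0.65  0.72  0.38  1.87 -0.43  0.63 -0.44]
small 1 0 [0.518 0.155 0.095] [-0.5   0.67  0.25  1.94 -0.29  0.56  0.2 ]
small 1 -0.1 [0.518 0.148 0.095] [-0.48  0.67  0.23  1.95 -0.27  0.55  0.29]
large 0 0.34 [ 0.486 -0.145  0.113] [ 0.45  0.61 -0.32  2.01  0.34  0.57  2.61]
large 0 1 [ 0.521 -0.089  0.113] [ 0.21  0.62 -0.15  1.96  0.16  0.58  2.02]
large 0 1.57 [ 0.574 -0.067  0.113] [ 0.09  0.67 -0.03  1.82  0.03  0.65  1.53]
large 0 1.67 [ 0.584 -0.066  0.113] [ 0.07  0.68 -0.01  1.8   0.01  0.66  1.45]
large 1 0.34 [ 0.486 -0.145  0.113] [-0.01  0.63  0.37  2.02 -0.41  0.56  0.22]
large 1 1 [ 0.521 -0.089  0.113] [-0.23  0.68  0.54  1.97 -0.57  0.64 -0.41]
large 1 1.57 [ 0.574 -0.067  0.113] [-0.37  0.79  0.72  1.84 -0.72  0.8  -0.91]
large 1 1.67 [ 0.584 -0.066  0.113] [-0.38  0.81  0.75  1.81 -0.74  0.83 -1.  ]
[0.5994747  0.23580328 0.095     ]
[ 0.47389821 -0.17219546  0.113     ]
```

```bash
python3 - <<'E'
from rig import arm
from plan import *
import cv2
arm.grasp(grasp_force=10); print("width",arm.read_grip_width())
p,q=pose("small",1.39,.03,z=.2,flip=1); arm.reach(p,q)
print(arm.read_time(),arm.read_tool_pos(),arm.read_force())
p,q=pose("small",1.39,.03,flip=1); print(arm.move_straight(p,q,feed=.1,f_stop=8))
p,q=pose("small",1.39,.008,flip=1); print(arm.move_straight(p,q,feed=.04,f_stop=8))
print(arm.read_time(),arm.read_tool_pos(),arm.read_force())
for c in ("top","scene"): cv2.imwrite(f"pics/{c}1.png",arm.grab_frame(c)["pixels"])
t=cv2.imread("pics/top1.png")[140:290,230:430]; s=cv2.imread("pics/scene1.png")[110:260,265:465]
cv2.imwrite("pics/both1.png",cv2.resize(np.hstack([t,s]),None,fx=2,fy=2,interpolation=cv2.INTER_CUBIC))
E
```

```text
width 0.0003470792407778634
3.6333 [0.59887873 0.23747827 0.19980387] [ 0.54581774  0.54333581 -0.31246845]
False
False
5.5333 [0.57979106 0.22643771 0.09513999] [ 0.41881597  0.34835408 -0.25690488]
```

View pics/both1.png

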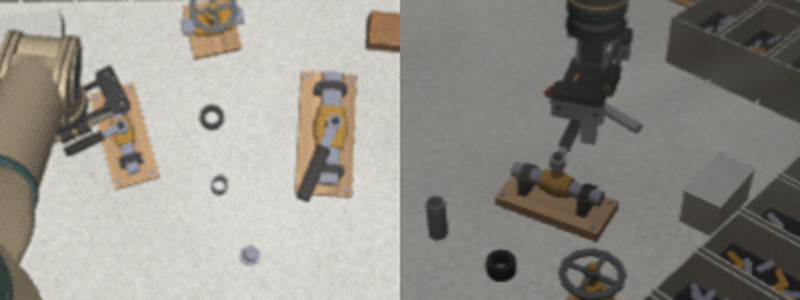

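The closed fingers stand beside the small lever's sleeve on the far side (left panel, about (100,135)), with nothing touched. Now I'll sweep.

```bash
python3 - <<'E'
from rig import arm
from plan import *
for th in np.arange(1.3,-.11,-.2).tolist()+[-.16]:
    p,q=pose("small",th,0,flip=1)
    s=arm.move_straight(p,q,feed=.04 if th>.15 else .025,f_stop=9)
    print(round(th,2),s,arm.read_tool_pos().round(4),arm.read_force().round(2),round(arm.read_time(),2))
    if s: break
E
```

```text
1.3 False [0.5665 0.2216 0.0951] [ 1.34  1.07 -1.21] 6.13
1.1 False [0.5538 0.2165 0.095 ] [ 0.55  2.59 -0.52] 6.62
0.9 False [0.5425 0.2085 0.095 ] [0.58 1.67 0.56] 7.12
0.7 False [0.533  0.1987 0.0949] [-0.24  0.88  1.07] 7.61
0.5 False [0.5255 0.1874 0.0949] [-0.82  2.8   1.24] 8.1
0.3 False [0.5205 0.1748 0.0949] [-1.3   1.83 -0.43] 8.59
0.1 False [0.518  0.1617 0.0949] [-1.09  3.01  0.32] 9.28
-0.1 True [0.5171 0.1561 0.0947] [ 0.73  1.29 -0.22] 9.68
```

The force stop tripped about where fully open is expected. I'll back off, rise and look.

```bash
python3 - <<'E'
from rig import arm
from plan import *
import cv2
p,q=pose("small",0,.03,flip=1); arm.move_straight(p,q,feed=.08)
arm.move_straight(np.r_[p[:2],.2],q,feed=.15)
p,q=pose("large",.34,.035,z=.2,flip=1); arm.reach(p,q)
print(arm.read_time(),arm.read_tool_pos(),arm.read_force())
for c in ("top","scene"): cv2.imwrite(f"pics/{c}2.png",arm.grab_frame(c)["pixels"])
t=cv2.imread("pics/top2.png")[140:290,230:430]; s=cv2.imread("pics/scene2.png")[160:310,205:405]
cv2.imwrite("pics/both2.png",cv2.resize(np.hstack([t,s]),None,fx=2,fy=2,interpolation=cv2.INTER_CUBIC))
E
```

```text
12.3833 [ 0.47251844 -0.17512051  0.19976589] [-0.14052483 -1.27840782  0.40405602]
```

View pics/both2.png

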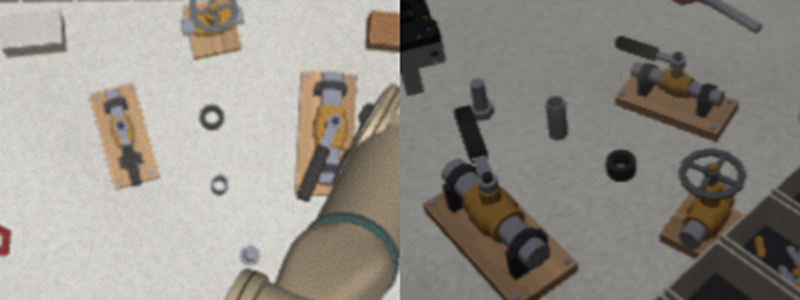

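The small lever now lies along its pipe: pivot about (121,126), tip about (136,183) in the left panel. I'll measure its angle first, then shut the large one.

```bash
python3 - <<'E'
from rig import arm
from plan import *
from meas import *
t=arm.grab_frame("top")
P=lambda X,Y:((X+.5)/2-.5+230,(Y+.5)/2-.5+140)
a=onplane(t,P(121,126),.1)[:2]; b=onplane(t,P(137,184),.094)[:2]; d=b-a
print("small angle",V["small"]["yaw"]+np.pi-np.arctan2(d[1],d[0])%(2*np.pi),np.hypot(*d),a,b)
E
python3 - <<'E'
import cv2
t=cv2.imread("pics/top2.png")
cv2.imwrite("pics/small2.png",cv2.resize(t[175:240,265:315],None,fx=9,fy=9,interpolation=cv2.INTER_CUBIC))
E
```

```text
small angle 0.0017840527312795729 0.09150403567072711 [0.58461486 0.15514938] [0.4962693  0.13131559]
```

View pics/small2.png

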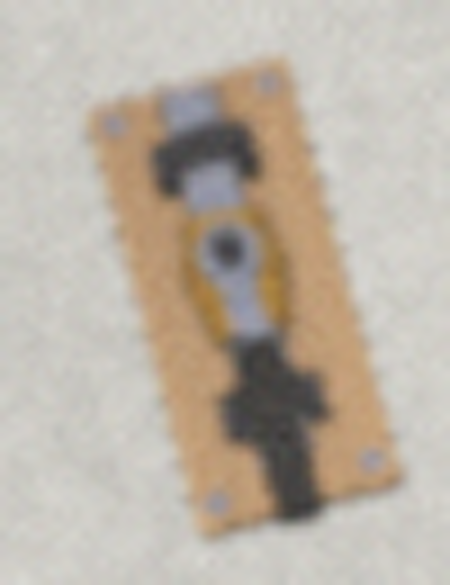

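The small lever runs from (228,248) to (300,515), in line with its board and pipe, at about 0.00 rad. It is fully open. Now the large one.

```bash
python3 - <<'E'
from rig import arm
from plan import *
p,q=pose("large",.34,.03,flip=1); print(arm.move_straight(p,q,feed=.1,f_stop=8))
p,q=pose("large",.34,.008,flip=1); print(arm.move_straight(p,q,feed=.05,f_stop=8))
for th in [.45,.65,.85,1.05,1.25,1.45,1.65,1.73]:
    p,q=pose("large",th,0,flip=1)
    s=arm.move_straight(p,q,feed=.05 if th<1.5 else .025,f_stop=10)
    print(round(th,2),s,arm.read_tool_pos().round(4),arm.read_force().round(2),round(arm.read_time(),2))
    if s: break
E
```

```text
False
False
0.45 False [ 0.4891 -0.1346  0.1131] [-1.04 -1.2   1.05] 14.68
0.65 False [ 0.4982 -0.1158  0.113 ] [-0.78 -1.87 -0.23] 15.24
0.85 False [ 0.51   -0.099   0.1129] [ 0.64 -1.21  0.4 ] 15.8
1.05 False [ 0.525  -0.0855  0.1129] [-0.79 -1.34  0.8 ] 16.36
1.25 False [ 0.5426 -0.0751  0.1129] [-0.8  -1.09 -0.53] 16.92
1.45 False [ 0.5619 -0.0686  0.1129] [-1.48 -0.85 -0.16] 17.48
1.65 True [ 0.5707 -0.0666  0.1123] [-0.01 -0.08  0.58] 18.01
```

```bash
python3 - <<'E'
from rig import arm
from plan import *
import cv2
p,q=pose("large",1.55,.035,flip=1); arm.move_straight(p,q,feed=.08)
arm.move_straight(np.r_[p[:2],.22],q,feed=.15)
arm.movej([-1.335,.628,.038,1.517,-.027,.996,-.02])
print(arm.read_time(),arm.read_tool_pos(),arm.read_force())
for c in ("top","scene"): cv2.imwrite(f"pics/{c}3.png",arm.grab_frame(c)["pixels"])
t=cv2.imread("pics/top3.png")[140:290,230:430]; s=cv2.imread("pics/scene3.png")[160:310,205:405]
cv2.imwrite("pics/topz3.png",cv2.resize(t,None,fx=4,fy=4,interpolation=cv2.INTER_CUBIC))
cv2.imwrite("pics/scz3.png",cv2.resize(s,None,fx=4,fy=4,interpolation=cv2.INTER_CUBIC))
E
```

```text
22.1333 [0.19449234 0.62046976 0.22485917] [ 0.56744685 -0.17847017 -0.73713781]
```

View pics/topz3.png

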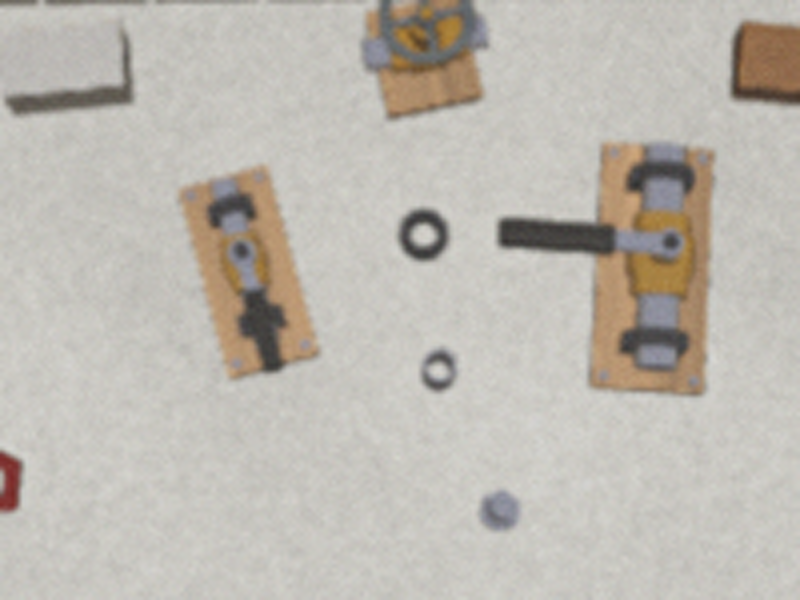

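View pics/scz3.png

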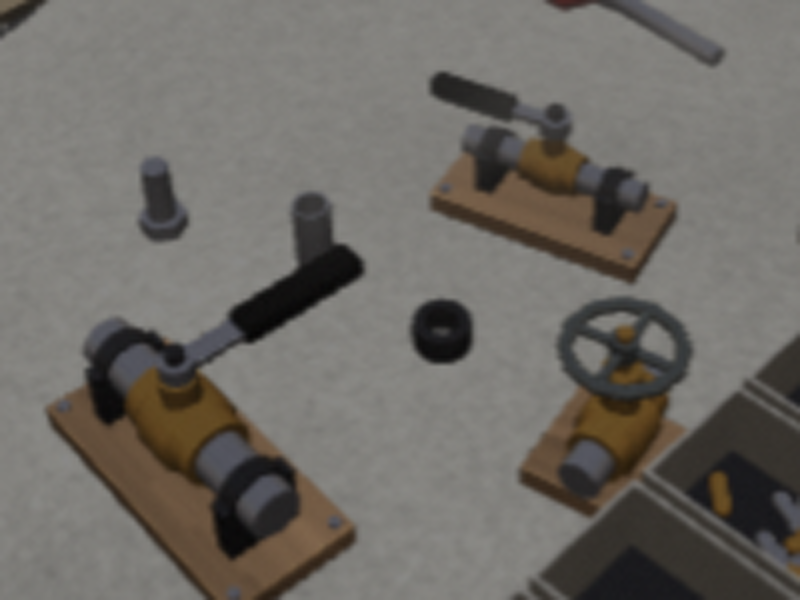

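The large lever runs from pivot (671,241) to tip centre (500,233), across its pipe. The small lever is in line, and all the stock and the handwheel are at the same pixels as before. I'll check the angles before handing in.

```bash
python3 - <<'E'
from rig import arm
from plan import *
from meas import *
t=arm.grab_frame("top")
P=lambda X,Y:((X+.5)/4-.5+230,(Y+.5)/4-.5+140)
for n,pp,tp,zp,zt in (("small",(241,251),(272,368),.1,.094),("large",(671,241),(500,233),.12,.114)):
    a=onplane(t,P(*pp),zp)[:2]; b=onplane(t,P(*tp),zt)[:2]; 
    for s in (a,V[n]["p"]):
        d=b-s; print(n,V[n]["yaw"]+np.pi-np.arctan2(d[1],d[0])%(2*np.pi),np.hypot(*d))
a=cv2.imread("pics/top0.png").astype(int);b=cv2.imread("pics/top3.png").astype(int)
m=(abs(a-b).max(2)>45).astype(np.uint8); m=cv2.morphologyEx(m,cv2.MORPH_OPEN,np.ones((2,2),np.uint8))
n,_,st,c=cv2.connectedComponentsWithStats(m)
print([(c[i].round().tolist(),int(st[i,4])) for i in range(1,n)])
E
```

```text
small 0.011776812302412232 0.09206338573222642
small 0.013315344480298474 0.09224207822469163
large 1.5581217491832726 0.1285709962996254
large 1.559187494471775 0.12841374919257886
[([373.0, 200.0], 288), ([274.0, 212.0], 141), ([388.0, 224.0], 232), ([292.0, 210.0], 18), ([294.0, 215.0], 24), ([298.0, 228.0], 64), ([92.0, 318.0], 17), ([111.0, 325.0], 63), ([131.0, 332.0], 22), ([139.0, 342.0], 30), ([110.0, 352.0], 6)]
```

Small reads 0.01 rad and large 1.56 rad. The only picture differences are the levers and the now-closed gripper.

```bash
python3 - <<'E'
from rig import arm
arm.close_job(); print(arm.read_time())
E
```

```text
the job is handed in; nothing more can be done
the job is handed in; nothing more can be done
```

The changeover is done and handed in at about 22 s of the 51 s allowed. With the fingers closed, I pushed the small lever round until the force stop tripped at its open end. I checked it in a picture, then pushed the large lever round until the force stop tripped at its shut end.

- **Levers:** in the last picture the small lever is at about 0.01 rad (fully open) and the large one at about 1.56 rad (fully shut).
- **Loose stock and handwheel:** comparing the top view before and after shows only the levers and the now-closed gripper changed.
- **Robot:** it was back at its start pose, clear of everything, when I handed in.
- **Contact force:** every push was guarded to stop at a 9–10 N change. The readings between pushes stayed under about 4 N, but I did not record the peak at either end stop.
- **Disagreements:** none of the final checks failed. Early on, the two views of the small pivot differed by 3 mm. I used the board centre instead, which matched the given sizes. An automatic mask for the lever sleeves found nothing, so I took the lever angles from hand-read pixels.

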